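Set and clamp the stop bar of the microscope's loading stage

ROBOT

A 6-joint arm with a two-finger parallel gripper is mounted at the origin on the work surface. World frame = base frame: x ahead of the robot, y to its left, z up, the work surface at z = 0. Lengths are in m, angles in rad, forces in N, time in s.
With the tool pointing down it reaches from about 0.35 to 0.775 m from the base axis. Payload 7.3 kg.
Tool frame: the origin (TCP) lies midway between the tips of the shut fingers; the grasp point (between the pads) lies robot.grasp_offset behind it (robot.grasp_offset is the distance from the TCP to the grasp point, in m); z points along the fingers, x is the direction in which the jaws open and shut, and the axes are right-handed (so a half turn about z gives the same grasp; the last joint's range is limited). The gripper opens to 92 mm and grips with 3 to 60 N. Pads are 19 mm wide; open, the fingers measure 130 mm over their backs; the gripper's body (75 mm by 190 mm) begins 47 mm behind the grasp point.
Start: joints at [-1.397, 0.342, 1.524, -0, 1.275, -0.146], TCP at [0.165, -0.498, 0.227] pointing down, gripper open.
Joint ranges: [-2.53, 2.53], [-0.77, 2.02], [0.04, 2.7], [-1, 4.14], [0.28, 2.66], [-3.11, 3.11]. Speed limits (rad/s): [2.57, 2.57, 3.14, 3.14, 3.14, 3.14].

INTERFACE

Orientations are given as [roll, pitch, yaw] about the fixed x, y, z axes, in that order (R = Rz(yaw) Ry(pitch) Rx(roll)).
In Python, from cell import robot gives the robot as it stands. The module is installed in compiled form; this text tells all that it offers.
- The arm moves only by the tool move_arm, never from a script. Its argument "increments" is a list of rows, each a list of 7 numbers: the finger opening in mm, from 0 to 91.8, then the shift along the tool's x, y, z in mm, then the turn, a rotation vector about the tool's x, y, z in rad. A call has 1 to 12 rows; each row shifts and turns the pose as measured when the row begins, along the tool's axes as they then stand; what a row does not reach is not made up. A row lasts 1/8 s, in which the tool goes at most 62.5 mm and 10.7 degrees, less where a joint would pass 70% of its speed; a pose out of reach is approached as far as the arm can. A call is refused whole if a number of a shift passes 62.5 or a number of a turn 0.188, either way. A call with a gripper value outside its range is refused whole. The fingers move at their own pace and stop on an object; "newtons" is the grip in N (left out, the last holds). Time passes only in rows, so rows that do not move let the fingers close. It gives the time, the measured TCP pose, the force and the opening at its end, in the units of the state.
- robot.observe(): the state, without advancing time (a new reading comes with each control period).
- robot.read_camera(name): name is "scene" or "top"; returns a dict with "img" (420x560x3 uint8, red, green, blue), "fx", "fy", "cx", "cy" (pixels), "T" (4x4, takes a point from camera to world coordinates). Camera axes: x right, y down, z forward; pixel columns grow to the right and rows downward; lengths in m; the calibration is good to about 2 mm. A picture is of the moment at which its call begins. There is no depth.
- robot.hand_in(): hands the job in, once; it reports no verdict.
Trained networks look in the newest picture that a camera, given by its name, has taken for a name from the list of things; names that differ only in an ending like _2 or _b are one class to them, and where a whole thing is asked for, a point or a joint stands for the part that bears it (a point fixed in the world has none). Each returns a list of dicts, best first, with "conf" (0 to 1); they miss things now and then, are a little off and sometimes report something else, mostly with a low value. They report only what shows in the picture. A call takes as long as a camera call. They do not tell look-alikes from the thing itself.
- robot.look_for(thing, camera): "rect" ([left, top, width, height] in pixels, round what is visible of it).
The state is a dict: "time": time; "qpos": joint angles; "qvel": joint speeds; "joint_efforts": joint torques, N m; "tool_pos": TCP position; "tool_rot": TCP orientation; "contact_force": force on the tool from outside, world axes, zero at the start; "torque": the same for the moment, N m; "opening": finger opening in m.
Only numpy, scipy, OpenCV 4.12 (cv2) and the standard library are available. Lean on these libraries where they do the work, as an engineer would, in place of code of your own. Each camera call takes 0.05 s, during which the arm holds its last target.

TASK

The blue stop bar on the microscope's loading stage is loose. Slide it along its slots until its orange pointer is centred on the stripe of the same colour as the specimen carrier lying in the white tray (green or yellow), then tighten the red clamp knob clockwise until it turns firm, without forcing it any further. Leave the two carriers where they are.

Things in the scene. Friction and masses are not known exactly. Their poses are not given: they have to be found in the camera images.
- stage: Fixed aluminium loading stage, a plate 110 x 290 x 24 mm flat on the table; origin under its centre. Its y axis is the direction in which the stop bar slides (x across, z up). From it a thin stud and a low bolt head (19 mm wide, top 37 mm above the table) rise through the bar's slots.
- stop_bar: Loose blue slotted plate 40 x 208 x 6 mm lying on the stage, held captive by the knob's washer and the bolt head; origin on its underside. Two slots in line let it slide about 30 mm either way along the stage's y; sideways play 1 mm. Mass about 0.25 kg, it slides with light friction while the knob is loose.
- stop_grip (a point): Point to grip on the stop bar: in the blue upright block near its +y end, 16 mm thick along y, 34 mm along x, from 30 to 76 mm above the table; this point is on its centre line at 60 mm.
- pointer (a point): Tip of the orange pointer on the bar's -x edge, 30 mm above the table. It is level along y with the bar's origin.
- mark_green (a point): Green stripe painted on the stage, 22 mm long along the stage's x and 7 mm wide along y; this point is at its end nearest the bar, on its centre line. Its axes are those of the stage. The pointer is set when it has the same y as this point in that frame; the pointer tip is 4 mm away in x.
- mark_yellow (a point): Yellow stripe painted on the stage, as the green one, 48 mm farther along the stage's +y.
- knob_grip (a point): Point to grip on the clamp knob: on its vertical axis, 77 mm above the table, in the red bar 46 mm long (this point's x), 13 mm thick (y), from 53 to 90 mm above the table, on a black hub 32 mm wide. Clockwise seen from above tightens; it begins to firm 1.5 to 2.8 rad after the start (two or more grasps), which can only be felt.
- clamp_washer: Steel washer 23 mm wide, 3 mm thick under the knob, which drives it down 4 mm per rad onto the bar; origin under its centre. The knob's own friction is 0.12 N m; once the washer bears, 0.65 N m per further rad comes on top, elastically. 0.15 to 0.3 N m on top is properly tight, above 0.38 is forced. On release it springs back a little, staying tight.
- tray_next: White open tray 120 x 100 x 14 mm, fixed: the carrier lying in it decides the stripe. Origin under its centre. It stands left or right of the stage.
- carrier_green_mid (a point): Centre of the green specimen carrier, a loose plate 80 x 45 x 12 mm, in the white or in the blue tray.
- carrier_yellow_mid (a point): Centre of the yellow specimen carrier, same size, in the other tray.
There are look-alikes about, which are no part of the job. Several things have the shape of the stop_bar; the one meant has the colours described above.

How it is judged:
On the way:
1. the pointer is on the right stripe while the knob is still loose (((horizontal distance between carrier_green_mid and tray_next below 0.05 m and y of pointer in the frame of mark_green between -0.0035 and 0.0035 m) or (horizontal distance between carrier_yellow_mid and tray_next below 0.05 m and y of pointer in the frame of mark_yellow between -0.0035 and 0.0035 m)) and contact force between clamp_washer and stop_bar below 0.5 N), for 0.2 s.
At the end, for the whole second after the job is handed in: The pointer is within 3.5 mm of the centre line of the stripe whose colour is that of the carrier in the white tray, the washer clamps the bar with more than 5 N, and the bar is at rest (((horizontal distance between carrier_green_mid and tray_next below 0.05 m and y of pointer in the frame of mark_green between -0.0035 and 0.0035 m) or (horizontal distance between carrier_yellow_mid and tray_next below 0.05 m and y of pointer in the frame of mark_yellow between -0.0035 and 0.0035 m)) and contact force between clamp_washer and stop_bar above 5 N and linear speed of stop_bar below 0.01 m/s); the robot touches nothing.
It fails at once if the knob was forced (the washer pressed the bar with more than 100 N, about 0.5 N m at the knob) (contact force between clamp_washer and stop_bar above 100 N).
It fails at once if a carrier was moved by more than 20 mm (distance of any of carrier_green_mid, carrier_yellow_mid from where it was at the start of the episode above 0.02 m).
It also fails if it takes over 64 s, if anything falls off the work surface, if the arm or the gripper's body presses on something with over 40 N, if the wrist force passes 120 N, or if a joint passes its speed limit or range.

## Working session

There is one attempt and no reset: what is moved stays moved. The work goes in short steps, Python scripts to look and compute and a tool call to move; the robot and the scene stay as the last step left them, time stands still between calls to the robot, and variables do not carry over. Pictures are saved under pics/ and viewed, and the job is handed in when it is done.

Besides the shell and the picture viewer there is one more tool, called after "Request:" by a JSON object that holds its "fn" and its "kwargs". move_arm: Moves the arm, as the interface text tells. Its arguments: {"type":"object","properties":{"increments":{"type":"array"},"newtons":{"type":"number"}},"required":["increments"]}

```bash
mkdir -p pics; python3 - <<'E'
from cell import robot
import cv2,json
s=robot.observe();print(s)
print(robot.grasp_offset)
for c in("scene","top"):
    d=robot.read_camera(c);cv2.imwrite(f"pics/{c}0.png",d["img"][:,:,::-1]);print(c,d["fx"],d["fy"],d["cx"],d["cy"],d["T"].tolist() if hasattr(d["T"],'tolist') else d["T"])
    for n in["stage","stop_bar","stop_grip","pointer","mark_green","mark_yellow","knob_grip","clamp_washer","tray_next","carrier_green_mid","carrier_yellow_mid"]:
        try: print(n,[(r["rect"],round(r["conf"],2)) for r in robot.look_for(n,c)])
        except Exception as e: print(n,e)
E
```

```text
{'time': 0.0, 'qpos': array([-1.39699310e+00,  3.42727870e-01,  1.52505642e+00, -1.72483712e-05,
        1.27541138e+00, -1.45997803e-01]), 'qvel': array([-0.00077774, -0.00162759, -0.0022801 ,  0.00057271,  0.00179621,
        0.00091553]), 'joint_efforts': array([ 2.09024515e-04, -4.31244421e+01, -2.44222820e+01,  7.19266268e-02,
        5.60265896e-02, -1.28948964e-04]), 'tool_pos': array([ 0.16499018, -0.49794689,  0.22602855]), 'tool_rot': array([-3.14137576e+00,  1.58836334e-03, -1.25099009e+00]), 'contact_force': array([ 0.0871412 ,  0.93326319, -0.3327521 ]), 'torque': array([-0.0139224 ,  0.00630547,  0.04808504]), 'opening': 0.0917490683912172}
0.0188
scene 511.9643979967335 511.9643979967335 297.99199360622237 209.68959921217854 [[-0.8600130422827464, 0.3489035960906613, -0.37234909391400434, 0.8609140120458039], [0.5098439774516237, 0.6174326485766805, -0.5990292506446526, 0.698651173414973], [0.020897027537037375, -0.7050129113048856, -0.7088865276851621, 0.9144141293406959], [0.0, 0.0, 0.0, 1.0]]
stage [([216.6, 205.5, 94.1, 108.2], 0.56)]
stop_bar [([270.2, 169.0, 78.9
[... 1195 characters left out ...]
0.3, 147.8, 99.7, 46.7], 0.71)]
stop_bar [([237.9, 159.7, 69.7, 21.4], 0.88), ([289.1, 208.2, 54.5, 62.5], 0.66), ([372.9, 243.0, 71.2, 37.7], 0.56)]
stop_grip [([373.0, 242.5, 68.3, 41.9], 0.89), ([236.3, 159.1, 72.1, 24.7], 0.63), ([286.5, 212.4, 56.5, 59.0], 0.59)]
pointer [([378.1, 245.4, 63.9, 34.1], 0.83), ([289.5, 212.0, 56.0, 55.4], 0.7)]
mark_green [([217.7, 148.7, 104.1, 43.8], 0.8), ([237.9, 159.7, 67.8, 19.9], 0.47)]
mark_yellow [([221.7, 145.7, 98.3, 46.8], 0.7)]
knob_grip [([284.6, 162.2, 15.9, 15.7], 0.49)]
clamp_washer []
tray_next [([136.8, 140.2, 40.3, 48.7], 0.97)]
carrier_green_mid [([148.0, 147.9, 20.1, 30.4], 0.8)]
carrier_yellow_mid [([385.6, 174.1, 19.9, 32.8], 0.63)]
```

```bash
python3 - <<'E'
import cv2
a=cv2.imread("pics/scene0.png");b=cv2.imread("pics/top0.png")
cv2.imwrite("pics/sc_a.png",a)
cv2.imwrite("pics/top_crop.png",cv2.resize(b[135:210,205:335],None,fx=6,fy=6,interpolation=cv2.INTER_CUBIC))
cv2.imwrite("pics/sc_crop.png",cv2.resize(a[195:325,205:325],None,fx=4.6,fy=4.6,interpolation=cv2.INTER_CUBIC))
E
```

```text
(no output)
```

View pics/top0.png

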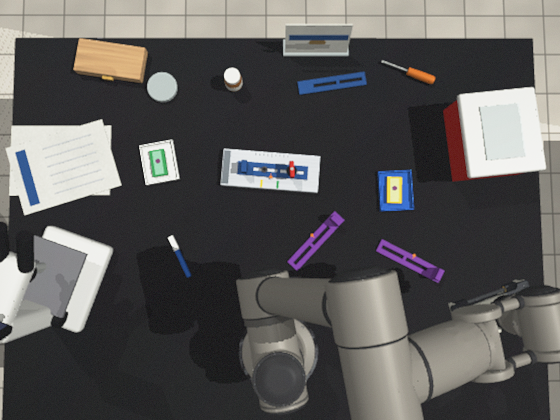

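View pics/sc_a.png

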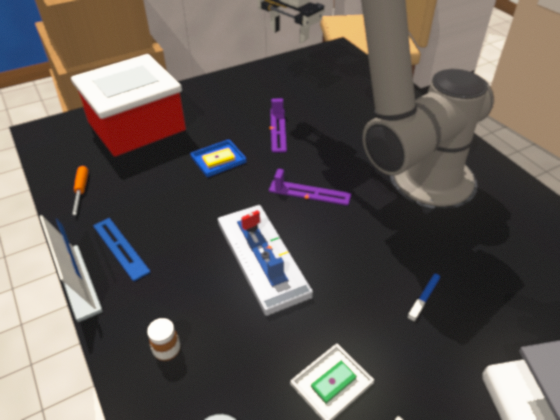

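View pics/top_crop.png

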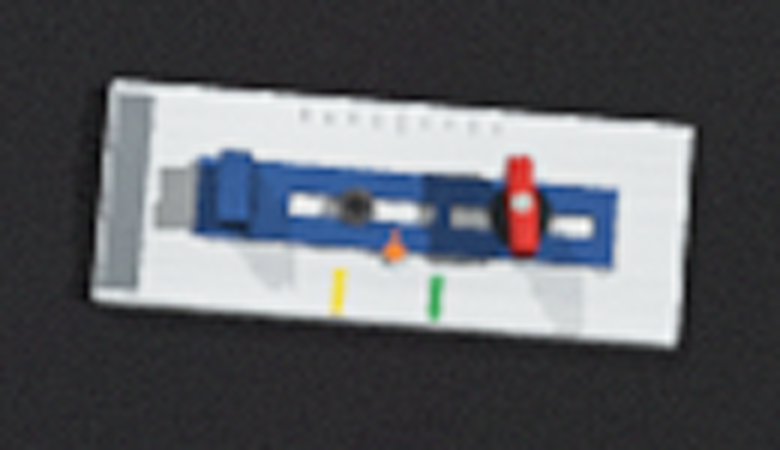

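View pics/sc_crop.png

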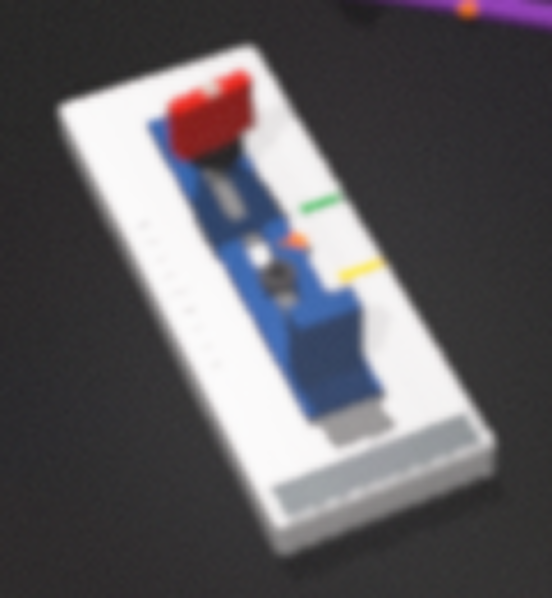

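The white tray (top px 157,163) holds the green carrier, so the green stripe is the target. There are four bar-shaped things: purple ones at top px (316,241) and (410,261), a plain blue plate at (332,83) off the stage, and the blue bar on the stage at (270,170). The last has the orange pointer and the red knob, and the crop confirms it is the one meant. Now I'll measure by colour.

```bash
cat > h.py <<'E'
import cv2,numpy as np
def ray(d,u,v,z):
    T=np.array(d["T"]);r=T[:3,:3]@np.array([(u-d["cx"])/d["fx"],(v-d["cy"])/d["fy"],1]);o=T[:3,3]
    return o+r*(z-o[2])/r[2]
def proj(d,p):
    T=np.array(d["T"]);c=T[:3,:3].T@(np.asarray(p)-T[:3,3]);return np.array([d["cx"]+d["fx"]*c[0]/c[2],d["cy"]+d["fy"]*c[1]/c[2]])
ROI={"top":(135,205,205,335),"scene":(195,325,205,325)}
def masks(d,cam):
    r0,r1,c0,c1=ROI[cam];im=d["img"][r0:r1,c0:c1].astype(float);R,G,B=im[...,0],im[...,1],im[...,2]
    # soft weights
    w={"yellow":np.clip(np.minimum(R,G)-B-50,0,None)*(np.abs(R-G)<70),"green":np.clip(G-np.maximum(R,B)-20,0,None),
       "orange":np.clip(R-B-40,0,None)*((R-G)>35)*(G>B*1.15)*(G>70),"red":np.clip(R-np.maximum(G,B)-60,0,None)*(G<70)}
    out={}
    for k,m in w.items():
        n,l,s,_=cv2.connectedComponentsWithStats((m>0).astype(np.uint8))
        if n<2: continue
        i=1+np.argmax(s[1:,4]);mm=m*(l==i);y,x=np.mgrid[r0:r1,c0:c1]
        out[k]=(float((mm*x).sum()/mm.sum()),float((mm*y).sum()/mm.sum()),int(s[i,4]))
    return out
def stage_corners(d,cam):
    r0,r1,c0,c1=ROI[cam];im=d["img"][r0:r1,c0:c1];g=im.min(2)
    return g
E
cat > m.py <<'E'
from cell import robot
from h import *
for c in("top","scene"):
    d=robot.read_camera(c);m=masks(d,c)
    Z={"yellow":.024,"green":.024,"orange":.030,"red":.09 if c=="top" else .075}
    P={k:ray(d,v[0],v[1],Z[k]) for k,v in m.items()}
    for k in P: print(c,k,np.round(m[k],1),np.round(P[k],4))
    if "yellow" in P and "green" in P:
        e=P["yellow"]-P["green"];L=np.linalg.norm(e);ang=np.arctan2(e[1],e[0]);print("sep",L,"stage yaw",ang-np.pi/2)
        if "orange" in P: print("pointer rel green along y",(P["orange"]-P["green"])@(e/L))
E
python3 m.py
python3 - <<'E'
from cell import robot
from h import *
d=robot.read_camera("top");r0,r1,c0,c1=135,205,205,335
g=(d["img"][r0:r1,c0:c1].max(2)>90).astype(np.uint8);g=cv2.morphologyEx(g,cv2.MORPH_CLOSE,np.ones((5,5)))
cs,_=cv2.findContours(g,0,2);c=max(cs,key=cv2.contourArea)
b=cv2.boxPoints(cv2.minAreaRect(c))+[c0,r0];print(b)
P=np.array([ray(d,*q,.024) for q in b]);print(P.round(4),P.mean(0));print([np.linalg.norm(P[i]-P[i-1]) for i in range(4)])
e=P[1]-P[0];print([np.arctan2(*(P[i]-P[i-1])[1::-1]) for i in range(4)])
E
```

```text
top yellow [260.9 182.9  18. ] [0.4954 0.0492 0.024 ]
top green [277.1 184.1  20. ] [0.4915 0.0013 0.024 ]
top orange [270.1 176.4   7. ] [0.5137 0.0217 0.03  ]
top red [291.7 169.6  54. ] [ 0.5249 -0.0401  0.09  ]
sep 0.04808188637030142 stage yaw -0.08017797055602904
pointer rel green along y 0.02212000713091847
scene yellow [282.6 253.3  23. ] [0.4943 0.0487 0.024 ]
scene green [273.9 238.8  26. ] [0.4904 0.0008 0.024 ]
scene orange [269.4 246.7   6. ] [0.5132 0.0212 0.03  ]
scene red [250.1 219.2 187. ] [ 0.53   -0.0379  0.075 ]
sep 0.04807343974077794 stage yaw -0.08130525017270518
pointer rel green along y 0.022187118755634224
[[219.60977173 184.94287491]
 [222.56641006 147.49208736]
 [320.66551208 155.23675156]
 [317.70887756 192.68753815]]
[[ 0.4899  0.1713  0.024 ]
 [ 0.6019  0.1628  0.024 ]
 [ 0.5773 -0.1292  0.024 ]
 [ 0.4651 -0.1189  0.024 ]] [0.53354271 0.02151439 0.024     ]
[np.float64(0.29132089957705787), np.float64(0.11234433209977042), np.float64(0.29302847870240256), np.float64(0.11261120553617493)]
[np.float64(1.4857464204457143), np.float64(-0.07602238924517217), np.float64(-1.654927151194452), np.float64(3.050386316049006)]
```

```bash
cat > ov.py <<'E'
from cell import robot
from h import *
import sys
yaw=-0.081;ex=np.array([np.cos(yaw),np.sin(yaw),0]);ey=np.array([-np.sin(yaw),np.cos(yaw),0])
def W(C,x,y,z): return C+x*ex+y*ey+np.array([0,0,z])
def overlay(knob,block,ktw,tag):
    for c,k in(("top",7),("scene",7)):
        d=robot.read_camera(c)
        a,b,e,f=(140,205,215,325) if c=="top" else (200,285,225,305)
        im=cv2.resize(d["img"][a:b,e:f,::-1],None,fx=k,fy=k,interpolation=cv2.INTER_CUBIC)
        def box(C,hx,hy,z0,z1,col,tw=0):
            for z in(z0,z1):
                q=[]
                for s,t in((1,1),(1,-1),(-1,-1),(-1,1)):
                    x,y=s*hx*np.cos(tw)-t*hy*np.sin(tw),s*hx*np.sin(tw)+t*hy*np.cos(tw)
                    p=proj(d,W(C,x,y,z));q.append([(p[0]-e+.5)*k,(p[1]-a+.5)*k])
                cv2.polylines(im,[np.int32(np.round(q))],True,col if z==z1 else (200,200,200),1)
        box(np.array([*knob,0]),.023,.0065,.053,.090,(0,255,0),ktw)
        box(np.array([*block,0]),.017,.008,.030,.076,(0,255,255))
        cv2.imwrite(f"pics/ov_{tag}_{c}.png",im)
if __name__=="__main__":
    C=np.array([.5335,.0215,0]);b=W(C,0,.0735,0)
    print(b); overlay((.5285,-.0403),b[:2],0,"1")
E
python3 ov.py
```

```text
[0.53944699 0.09475902 0.        ]
```

View pics/ov_1_top.png

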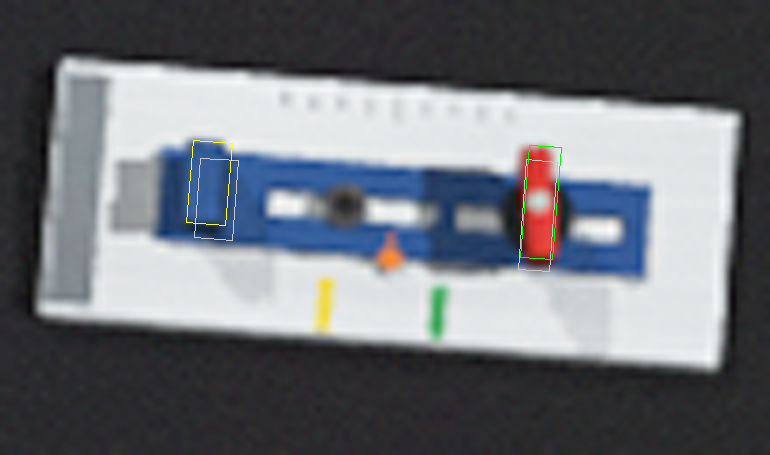

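View pics/ov_1_scene.png

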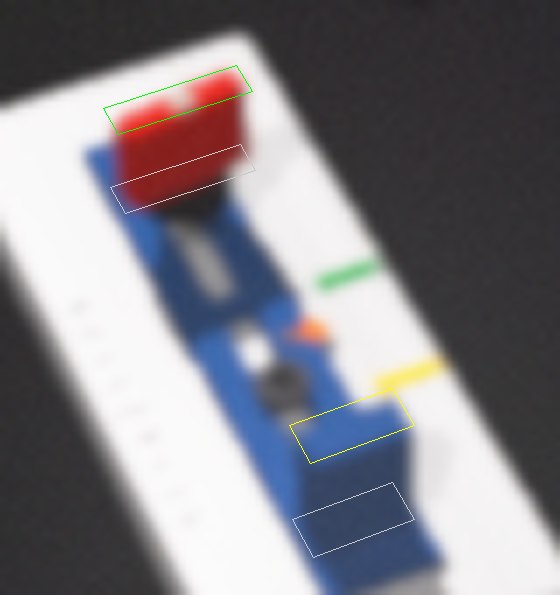

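```bash
cat > plan.py <<'E'
import sys,numpy as np
from cell import robot
from scipy.spatial.transform import Rotation as Ro
def plan(target,psi,n,op,vmax=55,wmax=.18):
    s=robot.observe();p=np.array(s["tool_pos"]);R=Ro.from_euler("xyz",s["tool_rot"])
    g=Ro.from_euler("xyz",[np.pi,0,psi])
    # spin about z: keep chosen direction
    print("pos",p.round(4),"rot",np.round(s["tool_rot"],4),"F",np.round(s["contact_force"],1),"M",np.round(s["torque"],3),"open",round(s["opening"],4),"t",round(s["time"],2))
    for i in range(n):
        d=(np.asarray(target)-p)*1000;loc=R.inv().apply(d);L=np.linalg.norm(loc);
        if L>vmax: loc*=vmax/L
        w=(R.inv()*g).as_rotvec();a=np.linalg.norm(w)
        if a>wmax: w*=wmax/a
        print([op]+[int(x) if abs(x)>15 else round(float(x),1) for x in loc]+[round(float(x),3) for x in w])
        p=p+R.apply(loc)/1000;R=R*Ro.from_rotvec(w)
        if L<.3 and a<.004: break
if __name__=="__main__":
    a=[float(x) for x in sys.argv[1:]];plan(a[:3],a[3],int(a[4]),a[5])
E
python3 plan.py .5385 .0950 .2 1.49 12 60
```

```text
pos [ 0.1651 -0.4984  0.2267] rot [ 3.1416e+00 -1.0000e-04 -1.2510e+00] F [-0.5 -0.7  0. ] M [-0.047  0.022 -0.027] open 0.0917 t 1.45
[60.0, -34, -42, 2.1, 0.0, -0.0, -0.18]
[60.0, -26, -47, 2.1, 0.0, -0.0, -0.18]
[60.0, -17, -52, 2.1, 0.0, -0.0, -0.18]
[60.0, -8.2, -54, 2.1, 0.0, -0.0, -0.18]
[60.0, 1.7, -54, 2.1, 0.0, -0.0, -0.18]
[60.0, 11.5, -53, 2.1, 0.0, -0.0, -0.18]
[60.0, 20, -50, 2.1, 0.0, -0.0, -0.18]
[60.0, 29, -46, 2.1, 0.0, -0.0, -0.18]
[60.0, 37, -40, 2.1, 0.0, -0.0, -0.18]
[60.0, 44, -32, 2.1, 0.0, -0.0, -0.18]
[60.0, 49, -24, 2.1, 0.0, -0.0, -0.18]
[60.0, 52, -15, 2.1, 0.0, -0.0, -0.18]
```

Request:
{"fn": "move_arm", "kwargs": {"increments": [[60,-34,-42,2,0,0,-0.18],[60,-26,-47,2,0,0,-0.18],[60,-17,-52,2,0,0,-0.18],[60,-8,-54,2,0,0,-0.18],[60,2,-54,2,0,0,-0.18],[60,12,-53,2,0,0,-0.18],[60,20,-50,2,0,0,-0.18],[60,29,-46,2,0,0,-0.18],[60,37,-40,2,0,0,-0.18],[60,44,-32,2,0,0,-0.18],[60,49,-24,2,0,0,-0.18],[60,52,-15,2,0,0,-0.18]], "newtons": 20}}

```text
time: 2.95
tool_pos: [0.5072, 0.0749, 0.203]
tool_rot: [3.132, 0.0, 0.972]
contact_force: [1.2, -0.9, 0.8]
opening: 0.0603
```

```bash
python3 plan.py .5385 .0950 .12 1.49 12 60
```

```text
pos [0.5072 0.0749 0.203 ] rot [3.1321e+00 3.0000e-04 9.7240e-01] F [ 1.2 -0.9  0.8] M [ 0.049 -0.158 -0.02 ] open 0.0603 t 2.95
[60.0, 20, 8.3, 50, 0.003, 0.001, -0.18]
[60.0, 12.3, 7.9, 32, 0.003, 0.001, -0.18]
[60.0, -0.0, 0.0, -0.0, 0.003, 0.001, -0.158]
[60.0, 0.0, 0.0, 0.0, -0.0, 0.0, 0.0]
```

Request:
{"fn": "move_arm", "kwargs": {"increments": [[60,20,8,40,0,0,-0.18],[60,12,8,40,0,0,-0.18],[60,0,0,0,0,0,-0.158],[60,0,0,0,0,0,0]]}}

```text
time: 3.45
tool_pos: [0.5407, 0.0998, 0.1204]
tool_rot: [3.131, 0.004, 1.512]
contact_force: [-0.5, -0.2, 0.9]
opening: 0.0604
```

```bash
python3 plan.py .5385 .0950 .042 1.49 12 50
python3 - <<'E'
from ov import *
C=np.array([.5335,.0215,0]);overlay((.527,-.0393),(.5385,.095),.12,"2")
E
```

```text
pos [0.5407 0.0998 0.1204] rot [3.1314 0.0043 1.5117] F [-0.5 -0.2  0.9] M [ 0.109 -0.152 -0.076] open 0.0604 t 3.45
[50.0, -3.2, -1.9, 54, 0.01, 0.004, 0.022]
[50.0, -1.5, -0.5, 23, 0.0, -0.0, -0.0]
[50.0, 0.0, 0.0, 0.0, 0.0, 0.0, 0.0]
```

View pics/ov_2_scene.png

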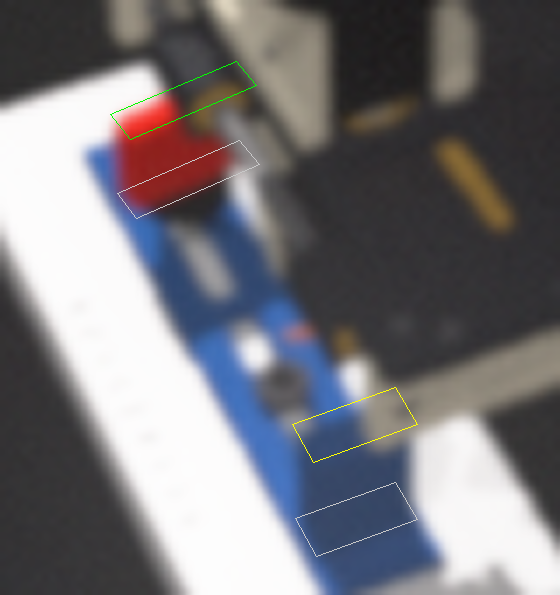

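Request:
{"fn": "move_arm", "kwargs": {"increments": [[60,-3,-2,45,0.01,0.004,0.022],[60,-1.5,0,33,0,0,0],[60,0,0,0,0,0,0]]}}

```text
time: 3.92
tool_pos: [0.5409, 0.0943, 0.0442]
tool_rot: [3.135, -0.001, 1.477]
contact_force: [0.4, -0.7, 0.8]
opening: 0.06
```

```bash
python3 plan.py .5385 .0950 .042 1.49 12 50
```

```text
pos [0.5409 0.0943 0.0442] rot [ 3.1346e+00 -9.0000e-04  1.4774e+00] F [ 0.4 -0.7  0.8] M [ 0.078 -0.14  -0.04 ] open 0.06 t 3.92
[50.0, 0.5, -2.4, 2.2, 0.007, -0.001, -0.013]
[50.0, 0.0, 0.0, 0.0, -0.0, 0.0, 0.0]
```

Request:
{"fn": "move_arm", "kwargs": {"increments": [[60,0.5,-2.4,0,0.007,0,-0.013],[0,0,0,0,0,0,0],[0,0,0,0,0,0,0],[0,0,0,0,0,0,0],[0,0,0,0,0,0,0],[0,0,0,0,0,0,0]], "newtons": 15}}

```text
time: 4.68
tool_pos: [0.5413, 0.0953, 0.0495]
tool_rot: [3.133, -0.002, 1.489]
contact_force: [0.0, -0.1, -0.8]
opening: 0.0159
```

```bash
python3 plan.py .5385 .0950 .042 1.49 2 0; python3 m.py
```

```text
pos [0.5413 0.0953 0.0495] rot [ 3.1334e+00 -2.0000e-03  1.4890e+00] F [ 0.  -0.1 -0.8] M [ 0.02  -0.18  -0.028] open 0.0159 t 4.67
[0.0, -0.5, -2.8, 7.5, 0.008, -0.002, -0.001]
[0.0, 0.0, 0.0, 0.0, 0.0, 0.0, -0.0]
top green [277.1 183.9  20. ] [0.4921 0.0012 0.024 ]
top orange [270. 177.   1.] [0.5119 0.0222 0.03  ]
top red [291.6 169.5  53. ] [ 0.5253 -0.04    0.09  ]
scene orange [306.2 196.6   5. ] [ 0.3548 -0.0783  0.03  ]
scene red [306.5 198.    2. ] [ 0.3826 -0.0343  0.075 ]
```

Request:
{"fn": "move_arm", "kwargs": {"increments": [[0,-7,0,2,0,0,0],[0,-7,0,2,0,0,0],[0,-7,0,2,0,0,0],[0,0,0,0,0,0,0]]}}

```text
time: 5.28
tool_pos: [0.5423, 0.0832, 0.0495]
tool_rot: [3.125, -0.017, 1.487]
contact_force: [-1.2, -2.0, -0.5]
opening: 0.0158
```

```bash
python3 plan.py .5385 .0950 .042 1.49 2 0; python3 m.py; python3 - <<'E'
from ov import *
overlay((.527,-.0393),(.5385,.075),.0,"3")
E
```

```text
pos [0.5423 0.0832 0.0495] rot [ 3.1249 -0.0166  1.4866] F [-1.2 -2.  -0.5] M [-0.412  0.197 -0.043] open 0.0158 t 5.28
[0.0, 11.3, -4.9, 7.7, 0.017, -0.017, -0.004]
[0.0, 0.0, 0.0, 0.0, -0.0, 0.0, 0.0]
top green [277.1 184.   19. ] [0.4918 0.0013 0.024 ]
top orange [274.2 177.3   3. ] [0.5111 0.0098 0.03  ]
top red [291.7 169.4  49. ] [ 0.5256 -0.0403  0.09  ]
scene orange [306.2 196.6   5. ] [ 0.3548 -0.0783  0.03  ]
scene red [244.5 226.5  14. ] [ 0.5511 -0.024   0.075 ]
```

View pics/ov_3_top.png

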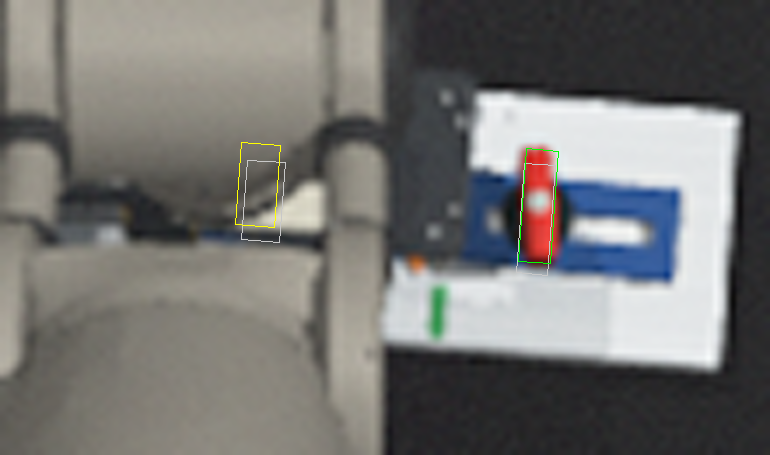

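View pics/ov_3_scene.png

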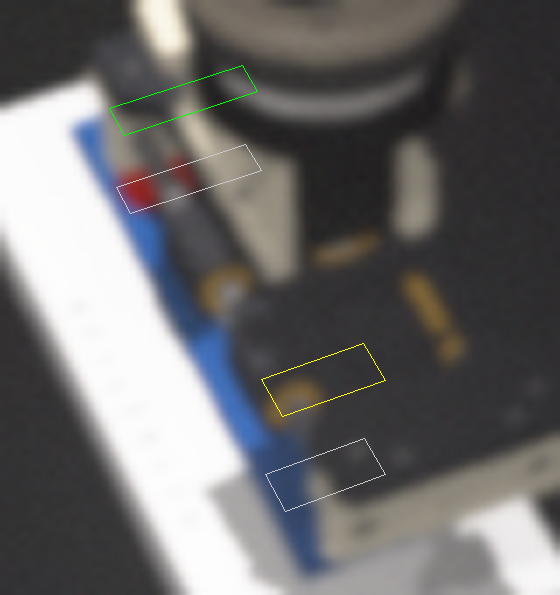

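Request:
{"fn": "move_arm", "kwargs": {"increments": [[0,-6,0,3,0,0,0],[0,-6,0,3,0,0,0],[0,0,0,0,0,0,0],[0,0,0,0,0,0,0]]}}

```text
time: 5.98
tool_pos: [0.5435, 0.0789, 0.0477]
tool_rot: [3.119, -0.029, 1.484]
contact_force: [-1.2, 1.7, 1.5]
opening: 0.0163
```

```bash
python3 plan.py .5413 .0732 .047 1.49 2 0; python3 m.py
```

```text
pos [0.5435 0.0789 0.0477] rot [ 3.1192 -0.0288  1.4844] F [-1.2  1.7  1.5] M [ 0.251  0.152 -0.101] open 0.0163 t 5.97
[0.0, -5.9, -1.7, 0.4, 0.022, -0.029, -0.006]
[0.0, 0.0, 0.0, 0.0, -0.0, -0.0, -0.0]
top green [277.1 184.   20. ] [0.4916 0.0013 0.024 ]
top orange [275.5 177.5   4. ] [0.5105 0.006  0.03  ]
top red [291.8 169.4  51. ] [ 0.5256 -0.0405  0.09  ]
scene orange [306.2 196.6   5. ] [ 0.3548 -0.0783  0.03  ]
scene red [243.9 226.2  13. ] [ 0.5518 -0.0255  0.075 ]
```

Request:
{"fn": "move_arm", "kwargs": {"increments": [[0,-4,-0.8,0,0.011,-0.014,-0.003],[0,-4,-0.8,0,0.011,-0.014,-0.003],[0,0,0,0,0,0,0],[0,0,0,0,0,0,0]]}}

```text
time: 6.58
tool_pos: [0.5421, 0.0715, 0.0477]
tool_rot: [3.141, -0.002, 1.488]
contact_force: [-2.2, 4.4, 4.5]
opening: 0.0159
```

```bash
python3 plan.py .5413 .0732 .047 1.49 2 0; python3 m.py
```

```text
pos [0.5421 0.0715 0.0477] rot [ 3.1405e+00 -2.0000e-03  1.4885e+00] F [-2.2  4.4  4.5] M [ 0.698  0.244 -0.069] open 0.0159 t 6.58
[0.0, 1.7, -0.9, 0.7, 0.001, -0.002, -0.002]
[0.0, 0.0, 0.0, 0.0, -0.0, 0.0, -0.0]
top green [277.1 184.   21. ] [0.4917 0.0013 0.024 ]
top orange [278. 177.   1.] [ 0.5118 -0.0015  0.03  ]
top red [291.7 169.5  53. ] [ 0.5253 -0.0403  0.09  ]
scene orange [306.2 196.6   5. ] [ 0.3548 -0.0784  0.03  ]
scene red [243.4 225.7   8. ] [ 0.552  -0.0274  0.075 ]
```

Request:
{"fn": "move_arm", "kwargs": {"increments": [[0,2,0,0,0,0,0],[0,0,0,0,0,0,0]]}}

```text
time: 6.92
tool_pos: [0.5422, 0.072, 0.0477]
tool_rot: [3.141, -0.0, 1.488]
contact_force: [-2.8, 5.0, 5.4]
opening: 0.016
```

```bash
python3 plan.py .5413 .0732 .047 1.49 2 0; python3 m.py; python3 - <<'E'
from ov import *
overlay((.527,-.0393),(.5385,.075),.0,"4")
E
```

```text
pos [0.5422 0.072  0.0477] rot [ 3.1407e+00 -1.0000e-04  1.4882e+00] F [-2.8  5.   5.4] M [ 1.067  0.236 -0.142] open 0.016 t 6.92
[0.0, 1.1, -1.0, 0.7, 0.001, -0.0, -0.002]
[0.0, 0.0, 0.0, 0.0, 0.0, -0.0, 0.0]
top green [277.1 184.   19. ] [0.4918 0.0013 0.024 ]
top orange [278. 177.   1.] [ 0.5118 -0.0015  0.03  ]
top red [291.7 169.4  53. ] [ 0.5254 -0.0403  0.09  ]
scene orange [306.2 196.6   5. ] [ 0.3548 -0.0783  0.03  ]
scene red [243.4 225.6   8. ] [ 0.5519 -0.0276  0.075 ]
```

View pics/ov_4_top.png

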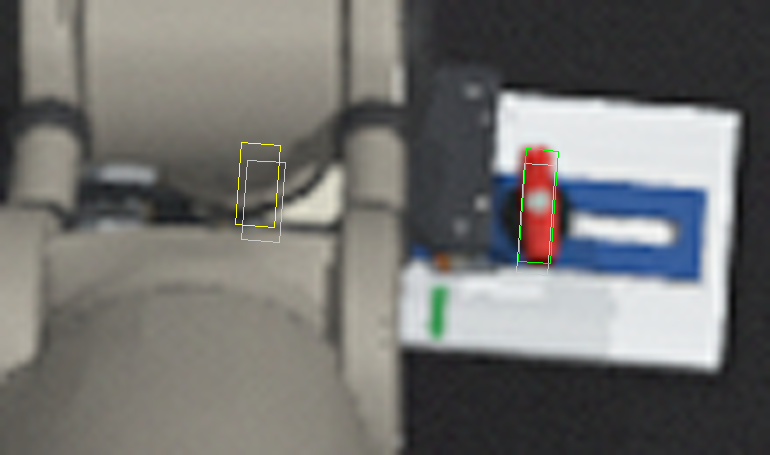

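Request:
{"fn": "move_arm", "kwargs": {"increments": [[0,3,0,0,0,0,0],[0,0,0,0,0,0,0]]}}

```text
time: 7.38
tool_pos: [0.5424, 0.0737, 0.0477]
tool_rot: [3.141, 0.002, 1.489]
contact_force: [-2.7, 4.3, 3.5]
opening: 0.0159
```

Request:
{"fn": "move_arm", "kwargs": {"increments": [[50,0,0,0,0,0,0],[50,0,0,0,0,0,0],[50,0,0,0,0,0,0],[50,0,0,-50,0,0,0],[50,0,0,-55,0,0,0],[50,55,-20,-20,0,0,0],[50,55,-20,-20,0,0,0],[50,60,0,0,0,0,0],[50,60,0,0,0,0,0],[50,0,0,0,0,0,0]]}}

```text
time: 8.62
tool_pos: [0.5228, 0.3125, 0.1959]
tool_rot: [3.137, 0.0, 1.487]
contact_force: [0.1, -0.6, -1.2]
opening: 0.05
```

```bash
python3 m.py; python3 - <<'E'
from ov import *
overlay((.527,-.0393),(.5385,.075),.09,"5")
E
```

```text
top yellow [260.9 182.9  18. ] [0.4954 0.0493 0.024 ]
top green [277.1 184.1  21. ] [0.4915 0.0013 0.024 ]
top orange [277.7 176.6   6. ] [ 5.129e-01 -5.000e-04  3.000e-02]
top red [291.6 169.5  55. ] [ 0.5252 -0.04    0.09  ]
sep 0.048114198461809685 stage yaw -0.08051567141379667
pointer rel green along y -6.795567628390883e-05
scene yellow [283.  253.2  23. ] [0.4935 0.0488 0.024 ]
scene green [274.  238.8  23. ] [0.4904 0.0008 0.024 ]
scene orange [306.3 196.9   7. ] [ 0.3553 -0.0774  0.03  ]
scene red [249.5 219.  200. ] [ 0.5309 -0.039   0.075 ]
sep 0.04816021988276827 stage yaw -0.06570336538958088
pointer rel green along y -0.08692149863125666
```

View pics/ov_5_top.png

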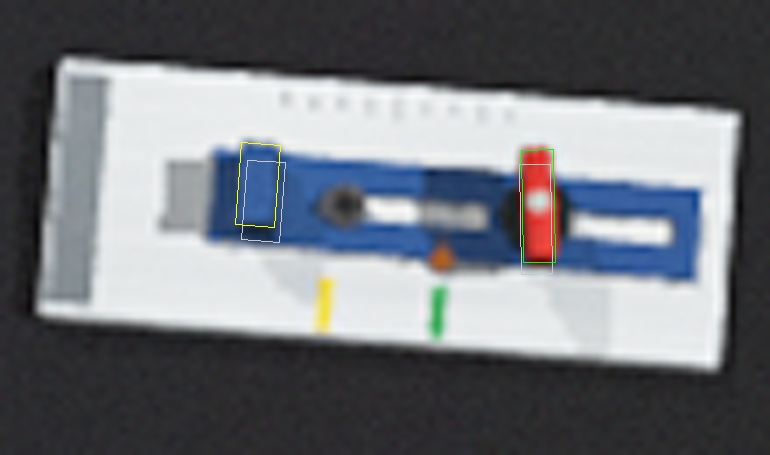

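View pics/ov_5_scene.png

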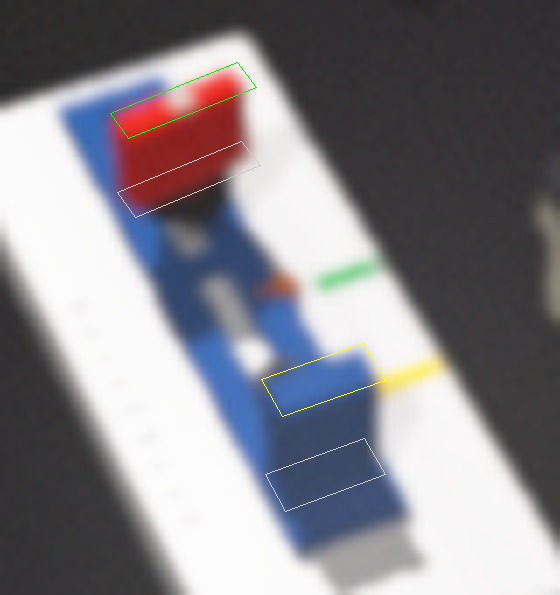

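Both cameras show the pointer in line with the green stripe (top offset about -0.1 mm). Next, the knob.

```bash
python3 plan.py .5275 -.0397 .15 1.60 12 50
```

```text
pos [0.5234 0.3074 0.1961] rot [3.1378e+00 2.2000e-03 1.4807e+00] F [ 0.1  0.  -0.9] M [ 0.055 -0.139 -0.013] open 0.0503 t 8.82
[50.0, -54, 5.5, 7.4, 0.004, 0.002, -0.119]
[50.0, -54, -0.9, 7.2, 0.0, 0.0, 0.0]
[50.0, -54, -0.9, 7.2, 0.0, 0.0, 0.0]
[50.0, -54, -0.9, 7.2, 0.0, 0.0, 0.0]
[50.0, -54, -0.9, 7.2, 0.0, 0.0, 0.0]
[50.0, -54, -0.9, 7.2, 0.0, 0.0, 0.0]
[50.0, -20, -0.3, 2.7, 0.0, 0.0, 0.0]
[50.0, 0.0, 0.0, 0.0, 0.0, 0.0, 0.0]
```

Request:
{"fn": "move_arm", "kwargs": {"increments": [[50,-54,5.5,7,0,0,-0.119],[50,-54,-1,7,0,0,0],[50,-54,-1,7,0,0,0],[50,-54,-1,7,0,0,0],[50,-54,-1,7,0,0,0],[50,-54,-1,7,0,0,0],[50,-20,0,3,0,0,0],[50,0,0,0,0,0,0]]}}

```text
time: 9.82
tool_pos: [0.5246, -0.0593, 0.1522]
tool_rot: [3.135, 0.004, 1.586]
contact_force: [0.0, -0.5, -0.1]
opening: 0.05
```

```bash
python3 plan.py .5275 -.0397 .06 1.60 12 50
```

```text
pos [ 0.5246 -0.0593  0.1522] rot [3.1351 0.0041 1.5863] F [ 0.  -0.5 -0.1] M [ 0.118 -0.139 -0.011] open 0.05 t 9.82
[50.0, 11.6, 1.5, 53, 0.006, 0.004, -0.014]
[50.0, 8.1, 1.4, 38, 0.0, 0.0, 0.0]
[50.0, 0.0, 0.0, 0.0, 0.0, 0.0, -0.0]
```

Request:
{"fn": "move_arm", "kwargs": {"increments": [[50,19,2,10,0.006,0.004,-0.014],[50,0,0,20,0,0,0],[50,0,0,0,0,0,0]]}}

```text
time: 10.2
tool_pos: [0.5257, -0.0362, 0.1212]
tool_rot: [-3.141, -0.002, 1.602]
contact_force: [0.1, 0.4, -1.4]
opening: 0.0497
```

```bash
python3 plan.py .5275 -.0397 .06 1.60 12 50
```

```text
pos [ 0.5257 -0.0362  0.1212] rot [-3.1415e+00 -1.5000e-03  1.6018e+00] F [ 0.1  0.4 -1.4] M [ 0.102 -0.084  0.005] open 0.0497 t 10.2
[50.0, -3.2, 1.5, 54, -0.0, -0.002, 0.002]
[50.0, -0.4, 0.2, 6.3, 0.0, -0.0, -0.0]
[50.0, 0.0, 0.0, 0.0, -0.0, -0.0, -0.0]
```

Request:
{"fn": "move_arm", "kwargs": {"increments": [[50,-3,1.5,35,0,-0.002,0.002],[50,0,0,26,0,0,0],[50,0,0,0,0,0,0],[50,0,0,0,0,0,0]]}}

```text
time: 10.7
tool_pos: [0.5294, -0.0344, 0.062]
tool_rot: [3.137, 0.001, 1.606]
contact_force: [-0.2, -0.5, 0.4]
opening: 0.0498
```

```bash
python3 plan.py .5275 -.0397 .06 1.60 12 50
```

```text
pos [ 0.5294 -0.0344  0.062 ] rot [3.1372e+00 7.0000e-04 1.6058e+00] F [-0.2 -0.5  0.4] M [ 0.134 -0.141  0.018] open 0.0498 t 10.7
[50.0, -5.2, -2.1, 2.0, 0.004, 0.001, 0.006]
[50.0, 0.0, 0.0, 0.0, -0.0, 0.0, 0.0]
```

Request:
{"fn": "move_arm", "kwargs": {"increments": [[50,-5,-2,1,0.004,0,0.006],[50,0,0,0,0,0,0],[50,0,0,0,0,0,0]]}}

```text
time: 11.08
tool_pos: [0.5289, -0.0398, 0.0636]
tool_rot: [3.137, 0.002, 1.6]
contact_force: [-0.2, 0.8, 0.9]
opening: 0.0502
```

```bash
python3 plan.py .5275 -.0397 .06 1.60 12 50
```

```text
pos [ 0.5289 -0.0398  0.0636] rot [3.1371e+00 1.7000e-03 1.5997e+00] F [-0.2  0.8  0.9] M [ 0.091 -0.11   0.045] open 0.0502 t 11.07
[50.0, 0.2, -1.5, 3.6, 0.005, 0.002, -0.0]
[50.0, 0.0, 0.0, 0.0, -0.0, -0.0, -0.0]
```

Request:
{"fn": "move_arm", "kwargs": {"increments": [[0,0,-1.5,4,0.005,0.002,0],[0,0,0,0,0,0,0],[0,0,0,0,0,0,0],[0,0,0,0,0,0,0],[0,0,0,0,0,0,0]], "newtons": 50}}

```text
time: 11.7
tool_pos: [0.5274, -0.041, 0.0595]
tool_rot: [-3.141, 0.001, 1.6]
contact_force: [-1.5, -4.9, 0.9]
opening: 0.0124
```

```bash
python3 plan.py .5275 -.0397 .06 1.60 12 50;python3 -c "
from cell import robot;print(robot.observe()['qpos'])"
```

```text
pos [ 0.5274 -0.041   0.0595] rot [-3.1408e+00  1.2000e-03  1.5997e+00] F [-1.5 -4.9  0.9] M [-0.61  -0.043 -0.031] open 0.0124 t 11.7
[50.0, 1.3, 0.1, -0.5, -0.001, 0.001, -0.0]
[50.0, 0.0, 0.0, 0.0, 0.0, -0.0, -0.0]
[-2.21747417e-01  5.43304781e-01  1.72179264e+00 -1.78686863e-03
  8.76911840e-01 -1.82033077e+00]
```

Request:
{"fn": "move_arm", "kwargs": {"increments": [[0,0,0,0,0,0,0.12],[0,0,0,0,0,0,0.12],[0,0,0,0,0,0,0.12]]}}

```text
time: 12.08
tool_pos: [0.5275, -0.0408, 0.0595]
tool_rot: [-3.141, 0.001, 1.229]
contact_force: [-0.4, -0.8, 0.1]
opening: 0.013
```

```bash
python3 plan.py .5275 -.0410 .06 1.20 2 0
```

```text
pos [ 0.5275 -0.0408  0.0595] rot [-3.1413e+00  7.0000e-04  1.2294e+00] F [-0.4 -0.8  0.1] M [ 0.015 -0.248  0.101] open 0.013 t 12.07
[0.0, -0.2, 0.1, -0.5, -0.0, 0.001, 0.029]
[0.0, 0.0, 0.0, 0.0, 0.0, -0.0, -0.0]
```

Request:
{"fn": "move_arm", "kwargs": {"increments": [[0,0,0,0,0,0,0.14],[0,0,0,0,0,0,0.14],[0,0,0,0,0,0,0.14],[0,0,0,0,0,0,0.14]]}}

```text
time: 12.58
tool_pos: [0.5278, -0.0403, 0.0595]
tool_rot: [3.141, -0.0, 0.652]
contact_force: [0.4, -1.0, -0.9]
opening: 0.0127
```

```bash
python3 plan.py .5275 -.0410 .06 0.6 2 0
```

```text
pos [ 0.5278 -0.0403  0.0595] rot [ 3.1413 -0.      0.6519] F [ 0.4 -1.  -0.9] M [-0.055 -0.218  0.144] open 0.0127 t 12.57
[0.0, -0.7, 0.4, -0.5, 0.0, -0.0, 0.052]
[0.0, 0.0, 0.0, 0.0, -0.0, 0.0, 0.0]
```

Request:
{"fn": "move_arm", "kwargs": {"increments": [[0,-0.3,0.2,0,0,0,0.14],[0,0,0,0,0,0,0.14],[0,0,0,0,0,0,0.12]]}}

```text
time: 12.95
tool_pos: [0.5282, -0.0401, 0.0595]
tool_rot: [3.141, -0.001, 0.239]
contact_force: [0.8, -1.5, -0.5]
opening: 0.0129
```

```bash
python3 plan.py .5275 -.0410 .06 0.0 1 0
```

```text
pos [ 0.5282 -0.0401  0.0595] rot [ 3.1415e+00 -1.3000e-03  2.3910e-01] F [ 0.8 -1.5 -0.5] M [-0.218 -0.188  0.134] open 0.0129 t 12.95
[0.0, -0.9, 0.7, -0.5, -0.0, -0.001, 0.18]
```

Request:
{"fn": "move_arm", "kwargs": {"increments": [[0,0,0,0,0,0,0.06],[0,0,0,0,0,0,0.06]]}}

```text
time: 13.2
tool_pos: [0.5284, -0.0401, 0.0595]
tool_rot: [3.141, -0.002, 0.115]
contact_force: [0.7, -1.6, 0.4]
opening: 0.0126
```

```bash
python3 plan.py .5275 -.0410 .06 0.0 1 0
```

```text
pos [ 0.5284 -0.0401  0.0595] rot [ 3.1414e+00 -1.5000e-03  1.1500e-01] F [ 0.7 -1.6  0.4] M [-0.192 -0.125  0.125] open 0.0126 t 13.2
[0.0, -0.9, 0.8, -0.5, 0.0, -0.002, 0.115]
```

Request:
{"fn": "move_arm", "kwargs": {"increments": [[0,0,0,0,0,0,0.05],[0,0,0,0,0,0,0.05]]}}

```text
time: 13.45
tool_pos: [0.5285, -0.0401, 0.0595]
tool_rot: [3.141, -0.002, 0.012]
contact_force: [1.3, -1.6, 0.4]
opening: 0.0129
```

```bash
python3 plan.py .5275 -.0410 .06 0.0 0 0
```

```text
pos [ 0.5285 -0.0401  0.0595] rot [ 3.1414e+00 -1.7000e-03  1.2100e-02] F [ 1.3 -1.6  0.4] M [-0.192 -0.126  0.131] open 0.0129 t 13.45
```

Request:
{"fn": "move_arm", "kwargs": {"increments": [[0,0,0,0,0,0,0.05],[0,0,0,0,0,0,0.05]]}}

```text
time: 13.7
tool_pos: [0.5285, -0.0401, 0.0595]
tool_rot: [3.141, -0.002, -0.091]
contact_force: [0.3, -1.5, -0.4]
opening: 0.0127
```

```bash
python3 plan.py .5275 -.0410 .06 0.0 0 0
```

```text
pos [ 0.5285 -0.0401  0.0595] rot [ 3.1414e+00 -1.9000e-03 -9.0500e-02] F [ 0.3 -1.5 -0.4] M [-0.251 -0.106  0.14 ] open 0.0127 t 13.7
```

Request:
{"fn": "move_arm", "kwargs": {"increments": [[0,0,0,0,0,0,0.05],[0,0,0,0,0,0,0.05]]}}

```text
time: 13.95
tool_pos: [0.5287, -0.0401, 0.0595]
tool_rot: [3.141, -0.002, -0.193]
contact_force: [-0.6, -0.6, 0.3]
opening: 0.0128
```

```bash
python3 plan.py .5275 -.0410 .06 0.0 0 0
```

```text
pos [ 0.5287 -0.0401  0.0595] rot [ 3.1414e+00 -2.1000e-03 -1.9330e-01] F [-0.6 -0.6  0.3] M [-0.296 -0.062  0.182] open 0.0128 t 13.95
```

Request:
{"fn": "move_arm", "kwargs": {"increments": [[0,0,0,0,0,0,0.04],[0,0,0,0,0,0,0.04]]}}

```text
time: 14.2
tool_pos: [0.5287, -0.0402, 0.0595]
tool_rot: [3.141, -0.002, -0.275]
contact_force: [0.3, -1.3, -0.4]
opening: 0.0125
```

```bash
python3 plan.py .5275 -.0410 .06 0.0 0 0
```

```text
pos [ 0.5287 -0.0402  0.0595] rot [ 3.1414e+00 -2.3000e-03 -2.7540e-01] F [ 0.3 -1.3 -0.4] M [-0.184 -0.065  0.156] open 0.0125 t 14.2
```

Request:
{"fn": "move_arm", "kwargs": {"increments": [[0,0,0,0,0,0,0.04],[0,0,0,0,0,0,0.04]]}}

```text
time: 14.45
tool_pos: [0.5288, -0.0402, 0.0595]
tool_rot: [3.141, -0.002, -0.357]
contact_force: [0.7, -1.1, -0.3]
opening: 0.0125
```

```bash
python3 plan.py .5275 -.0410 .06 0.0 0 0
```

```text
pos [ 0.5288 -0.0402  0.0595] rot [ 3.1415e+00 -2.4000e-03 -3.5750e-01] F [ 0.7 -1.1 -0.3] M [-0.209 -0.09   0.118] open 0.0125 t 14.45
```

Still free (about 0.13 N m) after 1.96 rad.

Request:
{"fn": "move_arm", "kwargs": {"increments": [[0,0,0,0,0,0,0.05],[0,0,0,0,0,0,0.05]]}}

```text
time: 14.7
tool_pos: [0.5289, -0.0403, 0.0595]
tool_rot: [3.142, -0.003, -0.46]
contact_force: [-0.6, -1.9, -0.8]
opening: 0.0128
```

```bash
python3 plan.py .5275 -.0410 .06 0.0 0 0
```

```text
pos [ 0.5289 -0.0403  0.0595] rot [ 3.1416e+00 -2.7000e-03 -4.6000e-01] F [-0.6 -1.9 -0.8] M [-0.299 -0.049  0.107] open 0.0128 t 14.7
```

Request:
{"fn": "move_arm", "kwargs": {"increments": [[0,0,0,0,0,0,0.05],[0,0,0,0,0,0,0.05]]}}

```text
time: 14.95
tool_pos: [0.529, -0.0403, 0.0595]
tool_rot: [-3.141, -0.003, -0.563]
contact_force: [-0.4, -1.6, -0.1]
opening: 0.0127
```

```bash
python3 plan.py .5275 -.0410 .06 0.0 0 0
```

```text
pos [ 0.529  -0.0403  0.0595] rot [-3.1415e+00 -2.9000e-03 -5.6270e-01] F [-0.4 -1.6 -0.1] M [-0.224 -0.086  0.071] open 0.0127 t 14.95
```

Request:
{"fn": "move_arm", "kwargs": {"increments": [[0,0,0,0,0,0,0.05],[0,0,0,0,0,0,0.05]]}}

```text
time: 15.2
tool_pos: [0.529, -0.0404, 0.0595]
tool_rot: [-3.141, -0.003, -0.665]
contact_force: [0.2, -1.0, 0.0]
opening: 0.0129
```

```bash
python3 plan.py .5275 -.0410 .06 0.0 0 0
```

```text
pos [ 0.529  -0.0404  0.0595] rot [-3.1413e+00 -3.1000e-03 -6.6550e-01] F [ 0.2 -1.   0. ] M [-0.219 -0.029  0.104] open 0.0129 t 15.2
```

Request:
{"fn": "move_arm", "kwargs": {"increments": [[0,0,0,0,0,0,0.04],[0,0,0,0,0,0,0.04]]}}

```text
time: 15.45
tool_pos: [0.5291, -0.0404, 0.0595]
tool_rot: [-3.141, -0.003, -0.748]
contact_force: [0.5, -0.4, 0.0]
opening: 0.0125
```

```bash
python3 plan.py .5275 -.0410 .06 0.0 0 0
```

```text
pos [ 0.5291 -0.0404  0.0595] rot [-3.1412 -0.0033 -0.7476] F [ 0.5 -0.4  0. ] M [-0.242  0.018  0.134] open 0.0125 t 15.45
```

Request:
{"fn": "move_arm", "kwargs": {"increments": [[0,0,0,0,0,0,0.04],[0,0,0,0,0,0,0.04]]}}

```text
time: 15.7
tool_pos: [0.5292, -0.0405, 0.0595]
tool_rot: [-3.141, -0.003, -0.83]
contact_force: [-0.1, -1.2, -0.7]
opening: 0.0125
```

```bash
python3 plan.py .5275 -.0410 .06 0.0 0 0
```

```text
pos [ 0.5292 -0.0405  0.0595] rot [-3.141  -0.0035 -0.8297] F [-0.1 -1.2 -0.7] M [-0.224 -0.004  0.137] open 0.0125 t 15.7
```

Request:
{"fn": "move_arm", "kwargs": {"increments": [[0,0,0,0,0,0,0.04],[0,0,0,0,0,0,0.04]]}}

```text
time: 15.95
tool_pos: [0.5292, -0.0405, 0.0595]
tool_rot: [-3.141, -0.004, -0.912]
contact_force: [-0.5, -1.8, -0.1]
opening: 0.0128
```

```bash
python3 plan.py .5275 -.0410 .06 0.0 0 0
```

```text
pos [ 0.5292 -0.0405  0.0595] rot [-3.1409 -0.0035 -0.9117] F [-0.5 -1.8 -0.1] M [-0.284  0.011  0.12 ] open 0.0128 t 15.95
```

Request:
{"fn": "move_arm", "kwargs": {"increments": [[0,0,0,0,0,0,0.04],[0,0,0,0,0,0,0.04]]}}

```text
time: 16.2
tool_pos: [0.5293, -0.0406, 0.0595]
tool_rot: [-3.141, -0.004, -0.994]
contact_force: [0.6, -2.3, 1.5]
opening: 0.0125
```

```bash
python3 plan.py .5275 -.0410 .06 0.0 0 0
```

```text
pos [ 0.5293 -0.0406  0.0595] rot [-3.1408 -0.0037 -0.9937] F [ 0.6 -2.3  1.5] M [-0.224  0.033  0.144] open 0.0125 t 16.2
```

Request:
{"fn": "move_arm", "kwargs": {"increments": [[0,0,0,0,0,0,0.04],[0,0,0,0,0,0,0.04]]}}

```text
time: 16.45
tool_pos: [0.5293, -0.0407, 0.0595]
tool_rot: [-3.141, -0.004, -1.075]
contact_force: [-0.8, -2.3, -0.6]
opening: 0.0123
```

```bash
python3 plan.py .5275 -.0410 .06 0.0 0 0
```

```text
pos [ 0.5293 -0.0407  0.0595] rot [-3.1406 -0.0039 -1.0753] F [-0.8 -2.3 -0.6] M [-0.208  0.038  0.238] open 0.0123 t 16.45
```

Request:
{"fn": "move_arm", "kwargs": {"increments": [[0,0,0,0,0,0,0.04],[0,0,0,0,0,0,0.04]]}}

```text
time: 16.7
tool_pos: [0.5293, -0.0408, 0.0595]
tool_rot: [-3.141, -0.004, -1.157]
contact_force: [-1.0, -1.7, -0.0]
opening: 0.0129
```

```bash
python3 plan.py .5275 -.0410 .06 0.0 0 0
```

```text
pos [ 0.5293 -0.0408  0.0595] rot [-3.1405 -0.0042 -1.1567] F [-1.  -1.7 -0. ] M [-0.214  0.093  0.297] open 0.0129 t 16.7
```

Request:
{"fn": "move_arm", "kwargs": {"increments": [[0,0,0,0,0,0,0.04],[0,0,0,0,0,0,0.02]]}}

```text
time: 16.95
tool_pos: [0.5294, -0.0408, 0.0595]
tool_rot: [-3.14, -0.004, -1.217]
contact_force: [-0.7, -1.1, -0.2]
opening: 0.0128
```

```bash
python3 plan.py .5275 -.0410 .06 0.0 0 0
```

```text
pos [ 0.5294 -0.0408  0.0595] rot [-3.1405 -0.0044 -1.2175] F [-0.7 -1.1 -0.2] M [-0.185  0.072  0.288] open 0.0128 t 16.95
```

Request:
{"fn": "move_arm", "kwargs": {"increments": [[0,0,0,0,0,0,0],[0,0,0,0,0,0,0]]}}

```text
time: 17.2
tool_pos: [0.5294, -0.0408, 0.0595]
tool_rot: [-3.141, -0.004, -1.216]
contact_force: [-0.6, -1.1, 0.7]
opening: 0.0126
```

```bash
python3 plan.py .5275 -.0410 .06 0.0 0 0
```

```text
pos [ 0.5294 -0.0408  0.0595] rot [-3.1406 -0.0045 -1.2163] F [-0.6 -1.1  0.7] M [-0.161  0.062  0.227] open 0.0126 t 17.2
```

Request:
{"fn": "move_arm", "kwargs": {"increments": [[0,0,0,0,0,0,0.04],[0,0,0,0,0,0,0.03]]}}

```text
time: 17.45
tool_pos: [0.5294, -0.0409, 0.0595]
tool_rot: [-3.14, -0.005, -1.287]
contact_force: [0.4, -0.9, -0.4]
opening: 0.0126
```

```bash
python3 plan.py .5275 -.0410 .06 0.0 0 0
```

```text
pos [ 0.5294 -0.0409  0.0595] rot [-3.1402 -0.0047 -1.2873] F [ 0.4 -0.9 -0.4] M [-0.157  0.06   0.382] open 0.0126 t 17.45
```

Request:
{"fn": "move_arm", "kwargs": {"increments": [[40,0,0,0,0,0,0],[40,0,0,0,0,0,0],[40,0,0,0,0,0,0],[40,0,0,-40,0,0,0],[40,0,0,-55,0,0,0],[40,55,0,-20,0,0,0],[40,55,10,-20,0,0,0],[40,60,10,0,0,0,0],[40,60,10,0,0,0,0],[40,0,0,0,0,0,0],[40,0,0,0,0,0,0]]}}

```text
time: 18.82
tool_pos: [0.5656, -0.2742, 0.1991]
tool_rot: [-3.14, -0.003, -1.284]
contact_force: [0.3, 0.2, -0.6]
opening: 0.0401
```

```bash
python3 m.py; python3 - <<'E'
from ov import *
overlay((.529,-.0408),(.5385,.075),.28,"6")
cv2.imwrite("pics/top_end.png",robot.read_camera("top")["img"][:,:,::-1])
E
```

```text
top yellow [260.9 182.9  19. ] [0.4953 0.0492 0.024 ]
top green [277.1 184.   20. ] [0.4916 0.0013 0.024 ]
top orange [277.6 176.7  10. ] [ 5.128e-01 -3.000e-04  3.000e-02]
top red [292.1 170.4  60. ] [ 0.5227 -0.0413  0.09  ]
sep 0.0480796278273892 stage yaw -0.07699658433793077
pointer rel green along y -9.919490525467194e-06
scene yellow [283.  253.2  24. ] [0.4935 0.0489 0.024 ]
scene green [274.  238.8  23. ] [0.4903 0.0008 0.024 ]
scene orange [306.2 196.8   6. ] [ 0.3552 -0.0778  0.03  ]
scene red [249.9 219.9 167. ] [ 0.5314 -0.0362  0.075 ]
sep 0.048230066579291096 stage yaw -0.06473265212054624
pointer rel green along y -0.08716435352493303
```

View pics/ov_6_top.png

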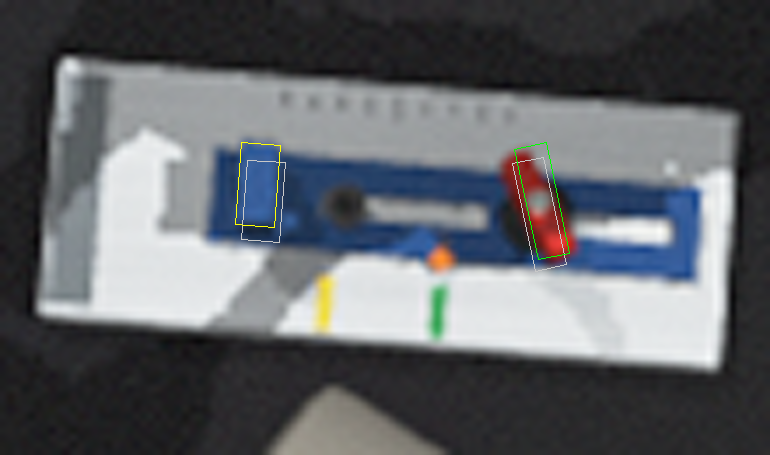

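View pics/ov_6_scene.png

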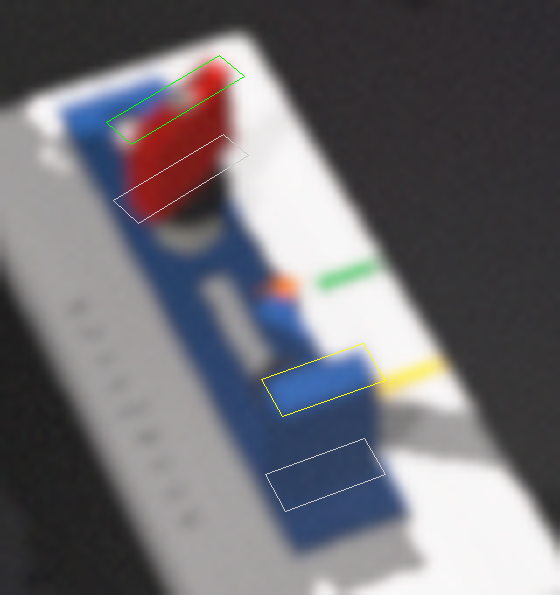

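View pics/top_end.png

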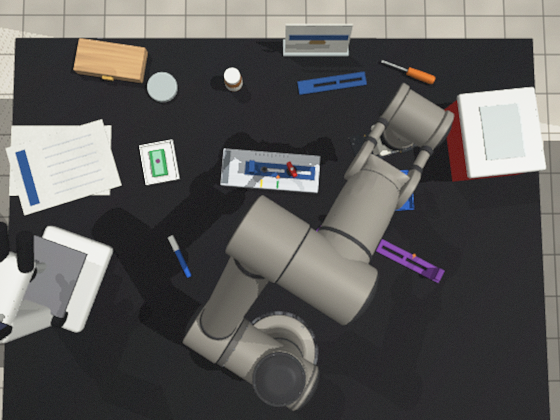

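```bash
python3 -c "
from cell import robot
print(robot.observe()['contact_force']);print(robot.hand_in())"
```

```text
[0.57850108 0.13531556 0.67486876]
the job is handed in; nothing more can be done
None
```

I set the stop bar to the green stripe, tightened the red knob, and handed the job in at about 19 s of the 64 s allowed. The hand-in gives no verdict, so the results below are from my own checks.

- **Stripe:** the white tray holds the green carrier, so the pointer belongs on green. I slid the bar about 22 mm towards -y while the knob was loose. I overshot by about 1.5 mm and moved it back.
- **Knob:** I turned it about 2.9 rad clockwise in a single grasp. It ran free at about 0.12 N m and began to firm near 2.5 rad. I stopped at 0.38 N m, about 0.25 N m above its own friction, which is within the properly tight range.
- **Pointer after release:** the top camera puts it within about 0.1 mm of the green centre line.
- **Clamping:** the scene picture shows the washer down by the bar. I could not measure the washer force directly; I infer it from the knob torque.
- **Arm and carriers:** the arm is clear of the stage at about 0.2 m height, with forces near zero. I never approached the carriers. The green one is where it was in the last picture, but the arm hid most of the blue tray, so I did not check the yellow one.

Two checks fell short:
- **Scene camera:** its automatic pointer measurement failed because it picked up another orange object, so in that view I judged the alignment by eye. It looked right.
- **Torque readings:** they had noise of about 0.03 N m, and a pause reading dropped to 0.23 N m before the last small turn.

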